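# Pen home, then present the red-lidded shaker on the topping carousel

## Task

Pick up the marker pen from the worktop and lay it flat in the pen cradle on the turntable of the topping carousel, with its black cap in the red half of the cradle, and let go of it. Then take the black bar handle in the middle and turn the carousel until the jar with the red lid stands at the front, in line with the brass arrow on the carousel's foot, leaving all jars standing in their rings and the other things on the worktop where they are. Finish while still gripping the handle, holding the turntable still with the red-lidded jar at the front: do not let go.

Things in the scene. Friction and masses are not known exactly. Their poses are not given: they have to be found in the camera images.
- marker_center (a point): centre of the marker pen that lies on the worktop: white barrel, black cap, 135 mm long, 16 mm thick, 15 g. Its y axis runs along the pen towards the cap end, z is up as it lies
- marker_cap (a point): point on the pen's axis inside the black cap, 55 mm from the pen's centre
- marker: the same pen; origin at the underside of its middle, 8 mm below marker_center, same axes
- turntable_top (a point): on the turning axis, at the top face of the carousel's round wooden turntable (296 mm wide, top 22 mm above the worktop); turns with it, z up. In this frame the pen cradle lies along y at x = -100 mm; three steel rings (57 mm wide inside, 40 mm high), each with a jar, are at (0, 90), (90, 0), (0, -90) mm; which jar is in which ring varies. The handle bar lies along x
- cradle (a point): middle of the pen cradle, level with its floor, 12 mm above the turntable; axes as turntable_top. Two open-topped pieces, red at +y and grey at -y, with a 68 mm gap between them for fingers. Inside 26 mm wide (x), 148 mm long (y); walls 4 mm thick, 14 mm above the floor. A pen lying in it has its centre 8 mm above this point, cap towards +y
- handle_grip (a point): centre of the black bar handle on a post in the middle of the turntable: bar 60 mm long along its x, 14 mm thick along its y, 18 mm high, centre 98 mm above the worktop; turns with the turntable. The jars around it rise to 119 and 131 mm above the worktop, their inner sides, and the rings, at least 58 mm from the axis
- turntable: the carousel's turntable with rings, cradle and handle; origin on the turning axis 8 mm below turntable_top, same axes. It turns about the upright axis either way, a whole turn at most from the start, against light friction (about 0.05 N m, a little more when turned fast), with no detent or spring: it stays where it is left
- front_place (a point): where the centre of the jar at the front belongs: 90 mm from the turning axis towards the brass arrow, 70 mm above the worktop. Fixed to the carousel's foot, whose flat white tongue with the brass arrow reaches 183 mm from the axis, along this frame's -x, and marks the front
- jar_red_center (a point): the jar to be brought to the front: clear jar with a red lid, 47 mm across, 97 mm tall, standing loose in a ring on the turntable; 48 mm above its foot, about the jar's middle; z axis up the jar. 
- jar_white_a_center (a point): a jar with a white lid, 44 mm across, 109 mm tall, standing loose in a ring; 48 mm above its foot, about the jar's middle; z axis up the jar. 
- jar_white_b_center (a point): the other jar with a white lid, the same kind; 48 mm above its foot, about the jar's middle; z axis up the jar. 
- pitcher: bystander: small white pitcher, 69x112x94 mm, origin under its middle
- tape: bystander: roll of masking tape lying flat, 100x98x25 mm, origin under its middle
- kitchen_timer: bystander: kitchen timer with a red dial, 66x66x45 mm, origin under its middle
- mug: bystander: white mug, 82x118x100 mm, origin under its middle

How it is judged:
By the outcome, as a careful person would: the job done as asked, in the order asked, and still so for the second after the job is handed in, while the arm keeps its last pose, push and grip.
It also fails if it takes over 67 s, if anything falls off the work surface, if the arm or the gripper's body presses on something with over 40 N, if the wrist force passes 120 N, or if a joint passes its speed limit or range.

## Robot

A 7-joint arm with a two-finger parallel gripper is mounted at the origin on a cart in front of the work surface, level with it; the furniture and walls round the work are solid. World frame = base frame: x ahead of the robot, y to its left, z up, the work surface at z = 0. Lengths are in mm, angles in rad, forces in N, time in s.
With the tool pointing down it reaches from about 400 to 875 mm from the base axis. Payload 4.4 kg.
Tool frame: the origin (TCP) lies at the very end of the fingers, on their centre line; the grasp point (between the pads) lies 19 mm behind it; z points along the fingers, y is the line along which they close (so a half turn about z gives the same grasp; the last joint's range is limited). The gripper opens to 85 mm and grips with 20 to 120 N. Pads are 22 mm wide; open, the fingers measure 114 mm over their backs; the gripper's body (76 mm by 85 mm) begins 54 mm behind the grasp point. The pads swing forward as they close: fully open they stand 13 mm farther back than shut.
Start: joints at [-1.261, 0.628, 0.038, 1.517, -0.027, 0.996, -0.02], TCP at [238.538, 604.663, 231.313] pointing down, gripper open.
Joint ranges: [-3.06, 3.06], [-0.37, 2.12], [-1.25, 1.32], [0.18, 2.47], [-1.1, 4.24], [0.23, 1.98], [-2.94, 2.94]. Speed limits (rad/s): [2.57, 2.57, 3.14, 3.14, 3.14, 3.14, 3.14].

## Interface

Orientations are given as [roll, pitch, yaw] about the fixed x, y, z axes, in that order (R = Rz(yaw) Ry(pitch) Rx(roll)).
In Python, from cell import read_state, get_image, camera_info, finish_job gives the robot as it stands.
- The arm moves only by the tool play_rows, never from a script. Its argument "deltas" is one flat list of numbers, 7 for each row, row after row: the shift along the tool's x, y, z in mm, then the turn, a rotation vector about the tool's x, y, z in rad, then the opening, from 0 (shut) to 1 (fully open). In form: [dx, dy, dz, ax, ay, az, grip, dx, dy, dz, ax, ay, az, grip, ...]. A call has 1 to 10 rows; each row is the pose to reach, as a shift and turn from the pose commanded when the call began, along the tool's axes at that moment; what a row does not reach only later rows make up. A row lasts 1/8 s, in which the tool goes at most 62.5 mm and 10.7 degrees, less where a joint would pass 70% of its speed; a pose out of reach is approached as far as the arm can. A call with a gripper value outside its range is refused whole. The fingers move at their own pace and stop on an object; the grip force is fixed at half the most. Time passes only in rows, so rows that repeat a pose let the fingers close. It gives the time, the measured TCP pose, the force, the opening and the grip force at its end, in the units of the state.
- read_state(): the state, without advancing time (a new reading comes with each control period).
- get_image(name): name is "side" or "top" or "wrist"; returns the picture (384x512x3 uint8, red, green, blue); there is no depth.
- camera_info(name): a dict with "fx", "fy", "cx", "cy" (pixels), "T" (4x4, takes a point from camera to world coordinates). Camera axes: x right, y down, z forward; pixel columns grow to the right and rows downward; lengths in mm; the calibration is good to about 2 mm. A picture is of the moment at which its call begins: read the wrist's pose just before it. camera_info takes no time and is no camera call; for the wrist camera it gives the pose at the moment of the call.
- finish_job(): hands the job in; it is judged then, once.
The state is a dict: "clock": time; "qpos": joint angles; "qd": joint speeds; "tau": joint torques, N m; "eef_pos": TCP position; "tool_rot": TCP orientation; "force": force on the tool from outside, world axes, zero at the start; "torque": the same for the moment, N m; "width": finger opening in mm; "gripper_force": force on a finger pad.
Only numpy, scipy, OpenCV 4.12 (cv2) and the standard library are available. Lean on these libraries where they do the work, as an engineer would, in place of code of your own. Each camera call takes 0.05 s, during which the arm holds its last target. There are 200 camera calls.

## Working session

There is one attempt and no reset: what is moved stays moved. The work goes in short steps, Python scripts to look and compute and a tool call to move; the robot and the scene stay as the last step left them, time stands still between calls to the robot, and variables do not carry over. Pictures are saved under pics/ and viewed, at most 10 in all, crops included, and the job is handed in when it is done.

Besides the shell and the picture viewer there is one more tool, called after ">>>" as name(argument=value, ...), one argument or row to a line, values as JSON. play_rows: Moves the arm, as the interface text tells. Its arguments: {"type":"object","properties":{"deltas":{"type":"array"}},"required":["deltas"]}

```bash
mkdir -p pics; ls
python3 - <<'E'
from cell import *
import cv2,numpy as np
s=read_state();print({k:np.round(v,3).tolist() for k,v in s.items()})
for n in("top","side"):
    i=camera_info(n);print(n,i['fx'],i['cx'],i['cy'],np.round(i['T'],3).tolist())
    cv2.imwrite(f"pics/{n}0.png",cv2.resize(get_image(n)[:,:,::-1],(800,600),interpolation=cv2.INTER_CUBIC))
E
```

```text
pics
{'clock': 0.0, 'qpos': [-1.261, 0.629, 0.038, 1.518, -0.027, 0.996, -0.02], 'qd': [-0.001, 0.0, 0.002, 0.002, -0.0, -0.0, 0.001], 'tau': [0.0, -56.341, 1.226, -19.344, 0.011, 0.011, 0.0], 'eef_pos': [238.283, 604.078, 230.396], 'tool_rot': [-3.14, -0.0, 2.766], 'force': [0.142, -0.56, -0.574], 'torque': [0.001, -0.001, 0.012], 'gripper_force': 0.0, 'width': 85.591}
top 460.86790385441594 250.0878475497019 194.6596281132682 [[-0.019, -0.983, 0.184, 310.948], [-1.0, 0.016, -0.019, 13.041], [0.016, -0.185, -0.983, 1449.604], [0.0, 0.0, 0.0, 1.0]]
side 413.76745527458974 256.3632592795645 193.95509569157014 [[0.999, -0.028, 0.02, 549.198], [-0.032, -0.555, 0.832, -1293.727], [-0.012, -0.832, -0.555, 944.683], [0.0, 0.0, 0.0, 1.0]]
```

View pics/top0.png

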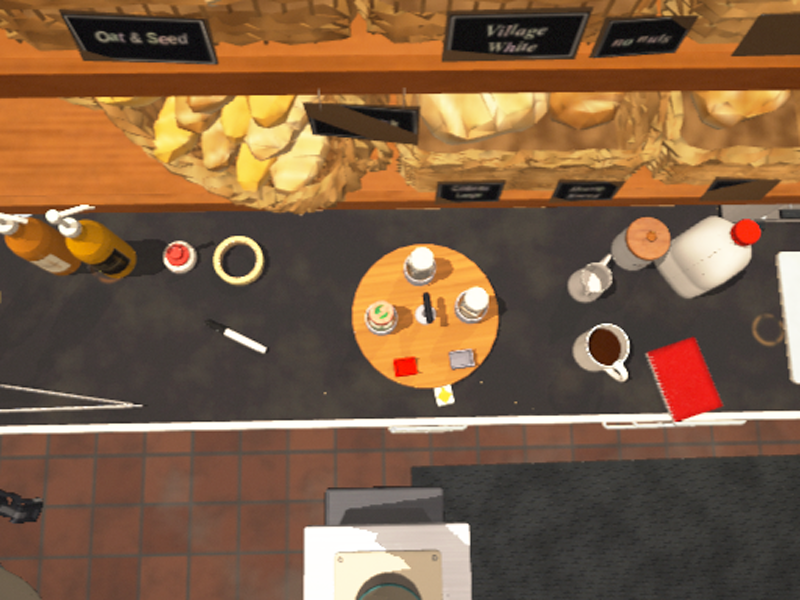

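View pics/side0.png

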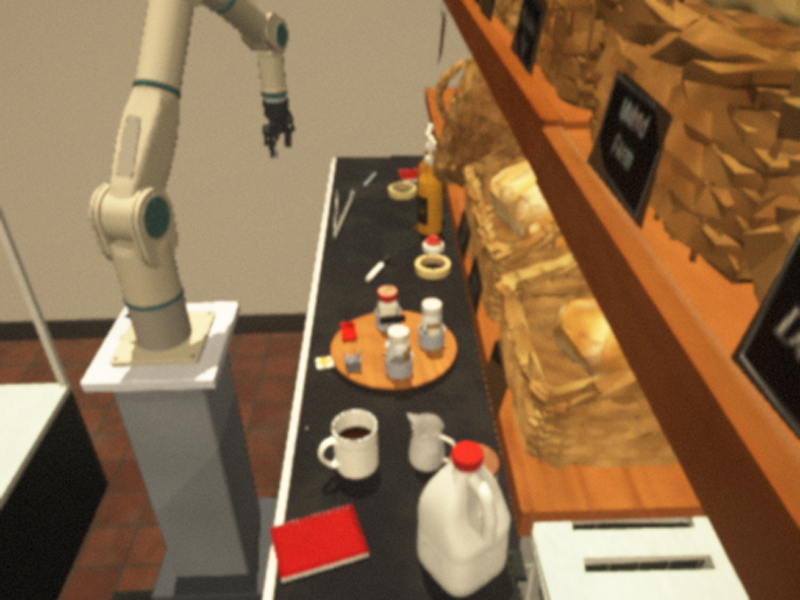

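The top picture shows the pen at (205-267, 323-350) px of 800x600, with its cap at the left end. The turntable is at about (426, 316), the red-lidded jar on its left at (380, 317), the cradle's red half at (405, 367) and grey half at (461, 358), and the brass arrow at (443, 396). I'll enlarge it to get closer readings.

```bash
cat > h.py <<'E'
from cell import *
import cv2,numpy as np
from scipy.spatial.transform import Rotation as R
def pix2w(n,u,v,z,info=None):
    i=info or camera_info(n);T=i['T']
    d=T[:3,:3]@np.array([(u-i['cx'])/i['fx'],(v-i['cy'])/i['fy'],1]);return T[:3,3]+d*(z-T[2,3])/d[2]
def w2pix(n,p,info=None):
    i=info or camera_info(n);T=i['T'];c=T[:3,:3].T@(np.array(p)-T[:3,3]);return np.array([c[0]/c[2]*i['fx']+i['cx'],c[1]/c[2]*i['fy']+i['cy']])
def delta(pos,yaw,grip=None):
    "shift & rotvec, tool axes, from measured pose to (pos, pointing down with yaw)"
    s=read_state();A=R.from_euler('xyz',s['tool_rot']);B=R.from_euler('xyz',[np.pi,0,yaw])
    return np.round(A.inv().apply(np.array(pos)-s['eef_pos']),1),np.round((A.inv()*B).as_rotvec(),3)
E
python3 - <<'E'
from h import *
im=get_image("top")[:,:,::-1]
c=im[145:270,120:330];cv2.imwrite("pics/crop1.png",cv2.resize(c,None,fx=3.8,fy=3.8,interpolation=cv2.INTER_CUBIC))
# pen white part
r=im[195:235,125:180].astype(int);g=r.min(2)
v,u=np.nonzero(g>110);print("white",len(u),u.mean()+125,v.mean()+195)
p=cv2.fitLine(np.c_[u+125,v+195].astype(np.float32),2,0,.01,.01).ravel();print(p)
t=(np.c_[u+125,v+195]-p[2:])@p[:2];print(t.min(),t.max())
h=cv2.cvtColor(im,cv2.COLOR_BGR2HSV)
def blob(m,x0,x1,y0,y1):
    v,u=np.nonzero(m[y0:y1,x0:x1]);return len(u),u.mean()+x0,v.mean()+y0
red=((h[...,0]<5)|(h[...,0]>174))&(h[...,1]>180)&(h[...,2]>120)
b=blob(red,245,275,225,245);print("red",b,pix2w("top",b[1],b[2],45))
wood=(h[...,0]>8)&(h[...,0]<22)&(h[...,1]>110)
cs,_=cv2.findContours(wood[150:260,215:330].astype(np.uint8),0,1);c=max(cs,key=cv2.contourArea)
e=cv2.fitEllipse(cv2.convexHull(c));print(e,pix2w("top",e[0][0]+215,e[0][1]+150,22))
E
```

```text
white 145 156.2551724137931 217.67586206896553
[  0.90151554   0.4327467  156.25517    217.67586   ]
-13.973206207952899 14.695180549420911
red (136, np.float64(258.70588235294116), np.float64(234.6764705882353)) [449.58908203 -38.42006227  45.        ]
((56.713043212890625, 51.95796203613281), (92.84990692138672, 94.81796264648438), 105.78952026367188) [554.14245906 -82.51254451  22.        ]
```

View pics/crop1.png

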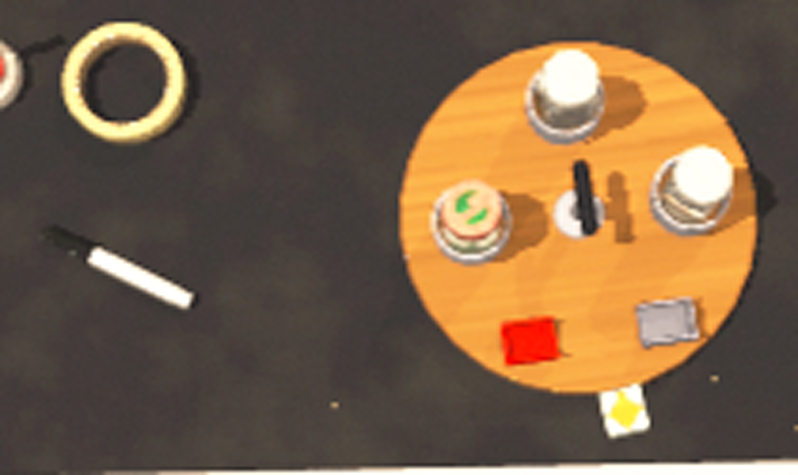

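Readings in crop pixels:
- **Pen:** cap tip (44, 232), tail (192, 303).
- **Handle bar:** (581, 162) to (589, 232).
- **Cradle:** red (530, 341), grey (668, 322).
- **Arrow:** (625, 408).
- **Jars:** red lid on the left, two white lids at the back and right.

Run:
```python
from h import *
f=lambda c,z:pix2w("top",(c[0]+.5)/3.8-.5+120,(c[1]+.5)/3.8-.5+145,z)[:2]
a,b=f((44,230),8),f((192,303),8);print("pen",a,b,(a+b)/2,np.linalg.norm(a-b),np.degrees(np.arctan2(*(a-b)[::-1])))
a,b=f((530,341),44),f((668,322),44);m=(a+b)/2;d=a-b;print("cradle",a,b,m,np.linalg.norm(d),"yaw tt",np.degrees(np.arctan2(-d[0],d[1])))
C=np.array([554.1,-82.5]);print("from axis",m-C,np.linalg.norm(m-C),np.degrees(np.arctan2(*(C-m)[::-1])))
a,b=f((581,162),107),f((589,232),107);d=a-b;print("bar",(a+b)/2,np.linalg.norm(d),np.degrees(np.arctan2(*d[::-1])))
a=f((625,408),2);print("arrow",a,a-C,np.degrees(np.arctan2(*(C-a)[::-1])))
j=f((469,210),119);print("redjar",j-C,np.degrees(np.arctan2(*(j-C)[::-1])))
from numpy import degrees
s=read_state();print(s['tool_rot'],s['eef_pos']); i=camera_info('wrist');A=R.from_euler('xyz',s['tool_rot']).as_matrix();print(np.round(A.T@(i['T'][:3,3]-s['eef_pos'])),np.round(A.T@i['T'][:3,:3],2))
```

```text
pen [553.56327151 360.64662508] [490.47612746 237.28079031] [522.01969948 298.9637077 ] 138.56087807996695 62.91558683629459
cradle [450.60835855 -39.69849622] [ 463.99657739 -151.39427041] [457.30246797 -95.54638331] 112.49529045511639 yaw tt 6.83504948696207
from axis [-96.79753203 -13.04638331] 97.67277166714923 7.676074898419538
bar [556.16463995 -82.80952037] 55.80641171272714 4.7911189552551265
arrow [ 398.21771902 -118.21710799] [-155.88228098  -35.71710799] 12.905343122531184
redjar [-8.96998834 90.37784541] 95.66803556781625
[-3.14014481e+00 -1.12576508e-06  2.76579454e+00] [238.35141121 604.22730274 230.59578953]
[  76.   -0. -142.] [[-0.   -0.96 -0.29]
 [ 1.   -0.   -0.  ]
 [ 0.   -0.29  0.96]]
```

```bash
python3 -c "
from h import *
print(delta([522,299,120],np.radians(62.9)))"
```

```text
(array([-375.9, -179.7,  110.9]), array([-1.000e-03,  1.000e-03,  1.668e+00]))
```

>>> play_rows(
  deltas=[-38, -18, 11, 0, 0, 0.167, 1, -75, -36, 22, 0, 0, 0.334, 1, -113, -54, 33, 0, 0, 0.5, 1, -150, -72, 44, 0, 0, 0.667, 1, -188, -90, 55, 0, 0, 0.834, 1, -226, -108, 67, 0, 0, 1.0, 1, -263, -126, 78, 0, 0, 1.168, 1, -301, -144, 89, 0, 0, 1.334, 1, -338, -162, 100, 0, 0, 1.5, 1, -376, -180, 111, 0, 0, 1.668, 1],
)

```text
clock: 1.4
eef_pos: [522.8, 298.4, 119.7]
tool_rot: [-3.141, 0.0, 1.093]
force: [0.9, 1.2, 0.2]
width: 85.6
gripper_force: 0.0
```

Run:
```python
from h import *
s=read_state();print(s['clock'],s['eef_pos'],s['tool_rot'],s['qd'])
i=camera_info('wrist');im=get_image('wrist');cv2.imwrite("pics/w1.png",im[:,:,::-1])
np.save("w1.npy",i['T']);print(i['fx'],w2pix('wrist',[522,299,8],i),w2pix('wrist',[553.6,360.6,8],i),w2pix('wrist',[490.5,237.3,8],i))
```

```text
1.4 [522.78877848 298.40438775 119.7330866 ] [-3.14118396e+00  1.30018505e-04  1.09273605e+00] [ 0.42360413  0.25769237  0.2620629  -0.13687652 -0.37945238  0.00840156
 -0.46858865]
296.45463857005205 [254.68272437 185.93566554] [254.25277311 105.13041735] [255.19148002 255.18873008]
```

View pics/w1.png

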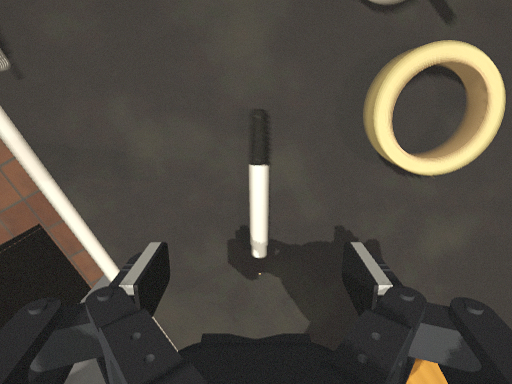

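The wrist picture shows the pen upright, with the cap end at (260, 109) and the tail at (259, 258), roughly where predicted.

Run:
```python
from h import *
i=camera_info('wrist');i['T']=np.load('w1.npy')
a=pix2w('',260,109,8,i);b=pix2w('',259,258,8,i);m=(a+b)/2;d=a-b;th=np.arctan2(d[1],d[0]);print(a,b,m,np.linalg.norm(d),np.degrees(th))
s=read_state();print(s['eef_pos'],delta([m[0],m[1],3],th))
```

```text
[556.39290304 355.69292768   8.        ] [492.35523393 232.91407858   8.        ] [524.37406849 294.30350313   8.        ] 138.47551715173873 62.45484089734313
[527.355467   291.29582915 118.9570625 ] (array([  1.6,  -4.7, 115.9]), array([ 0.006,  0.003, -0.01 ]))
```

The arm was still swinging at that shot, so I'll let it settle and measure once more.

>>> play_rows(
  deltas=[0, 0, 0, 0, 0, 0, 1, 0, 0, 20, 0, 0, 0, 1, 0, 0, 40, 0, 0, 0, 1, 0, 0, 40, 0, 0, 0, 0.6, 0, 0, 40, 0, 0, 0, 0.6, 0, 0, 40, 0, 0, 0, 0.6],
)

```text
clock: 2.2
eef_pos: [522.6, 299.8, 81.3]
tool_rot: [3.141, -0.001, 1.098]
force: [-0.4, 0.1, -0.0]
width: 51.0
gripper_force: 0.0
```

Run:
```python
from h import *
s=read_state();i=camera_info('wrist');im=get_image('wrist');cv2.imwrite("pics/w2.png",im[:,:,::-1])
np.save("w2.npy",i['T']);print(s['clock'],s['eef_pos'],s['tool_rot'],np.abs(s['qd']).max(),s['width'])
```

```text
2.2 [522.61053159 299.8314459   81.26239429] [ 3.14092106e+00 -1.46302547e-03  1.09845599e+00] 0.0030558362569244307 51.01432695650713
```

View pics/w2.png

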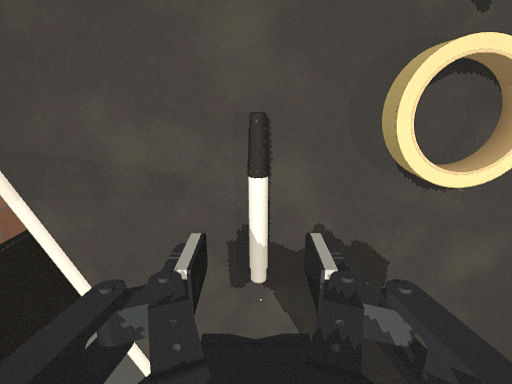

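Settled picture: the cap end is at (258, 113) and the tail at (259, 283), with the fingers either side.

Run:
```python
from h import *
i=camera_info('wrist');i['T']=np.load('w2.npy')
a=pix2w('',258,113,8,i);b=pix2w('',259,283,8,i);m=(a+b)/2;d=a-b;th=np.arctan2(d[1],d[0]);print(a,b,m,np.linalg.norm(d),np.degrees(th))
s=read_state();print(s['clock'],s['eef_pos'],delta([m[0],m[1],3],th))
```

```text
[553.57962499 357.032148     8.        ] [491.68844111 233.34547667   8.        ] [522.63403305 295.18881233   8.        ] 138.30730749863147 63.41721966185395
2.25 [522.59898265 299.70786296  81.18341918] (array([-4.1,  2. , 78.2]), array([ 0.001, -0.001, -0.009]))
```

>>> play_rows(
  deltas=[-4, 2, 20, 0, 0, -0.009, 0.6, -4, 2, 42, 0, 0, -0.009, 0.6, -4, 2, 60, 0, 0, -0.009, 0.6, -4, 2, 72, 0, 0, -0.009, 0.6, -4, 2, 77, 0, 0, -0.009, 0.6, -4, 2, 77, 0, 0, -0.009, 0.6, -4, 2, 77, 0, 0, -0.009, 0, -4, 2, 77, 0, 0, -0.009, 0, -4, 2, 77, 0, 0, -0.009, 0, -4, 2, 77, 0, 0, -0.009, 0],
)

```text
clock: 3.5
eef_pos: [522.6, 295.0, 4.1]
tool_rot: [3.141, -0.001, 1.107]
force: [-1.2, -1.2, 5.9]
width: 13.0
gripper_force: 59.0
```

Run:
```python
from h import *
print(delta([456,-95.2,130],np.radians(97)))
```

```text
(array([-378.6,  115.2, -126.2]), array([ 0.001, -0.001, -0.586]))
```

>>> play_rows(
  deltas=[0, 0, -35, 0, 0, 0, 0, 0, 0, -85, 0, 0, 0, 0, -35, 11, -126, 0, 0, -0.05, 0, -82, 25, -126, 0, 0, -0.12, 0, -135, 41, -126, 0, 0, -0.2, 0, -190, 58, -126, 0, 0, -0.29, 0, -245, 75, -126, 0, 0, -0.38, 0, -300, 91, -126, 0, 0, -0.47, 0, -350, 107, -126, 0, 0, -0.55, 0, -378.6, 115, -126, 0, 0, -0.586, 0],
)

```text
clock: 4.75
eef_pos: [454.9, -98.4, 129.5]
tool_rot: [3.141, 0.001, 1.691]
force: [0.1, 0.1, -0.7]
width: 12.9
gripper_force: 58.8
```

>>> play_rows(
  deltas=[0, 0, 0, 0, 0, 0, 0, 0, 0, 0, 0, 0, 0, 0, 0, 0, 0, 0, 0, 0, 0, 0, 0, 0, 0, 0, 0, 0],
)

```text
clock: 5.25
eef_pos: [455.8, -94.2, 129.2]
tool_rot: [3.142, -0.0, 1.695]
force: [-0.2, 0.4, -0.6]
width: 13.0
gripper_force: 58.8
```

Run:
```python
from h import *
s=read_state();i=camera_info('wrist');im=get_image('wrist');cv2.imwrite("pics/w3.png",cv2.resize(im[:,:,::-1],(768,576),interpolation=cv2.INTER_CUBIC))
np.save("w3.npy",i['T']);print(s['clock'],s['eef_pos'],s['tool_rot'],np.abs(s['qd']).max(),s['width'])
```

```text
5.25 [455.83333222 -94.16923018 129.24063219] [ 3.14158308e+00 -2.68974562e-04  1.69482799e+00] 0.00486928464566554 13.02710702084551
```

View pics/w3.png

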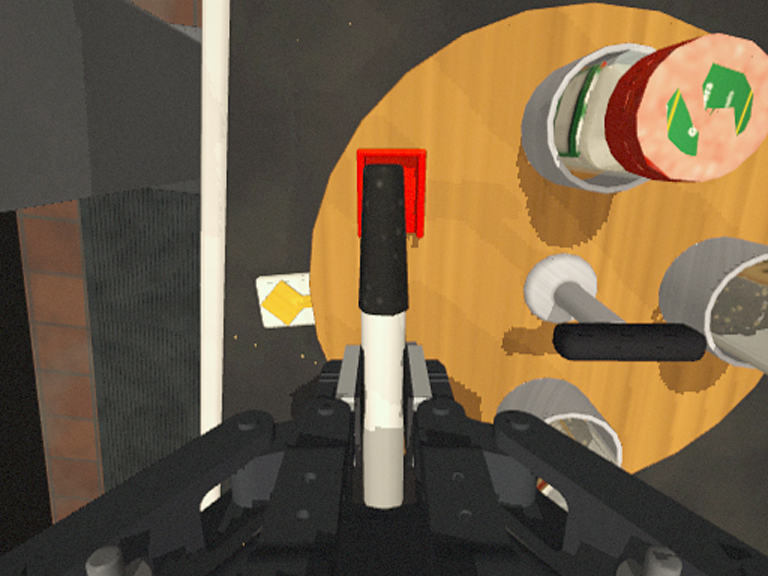

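The picture shows the pen held level. The cradle's red piece has its top rim from x=358 to 426 with the far edge at y=149, the post base is at (560, 288), the bar runs (554-707, 342) and the tongue centre is about (285, 301).

Run:
```python
from h import *
i=camera_info('wrist');i['T']=np.load('w3.npy')
f=lambda u,v,z:pix2w('',u/1.5,v/1.5,z,i)[:2]
c=np.array([455.83,-94.17]);y=1.6948;X=np.array([np.cos(y),np.sin(y)]);Y=np.array([np.sin(y),-np.cos(y)])
tl=lambda p:np.round([(p-c)@X,(p-c)@Y],1)
l,r=f(358,150,48),f(426.5,150,48);print("far corners tool",tl(l),tl(r),np.linalg.norm(l-r));
print("near",tl(f(359,237,48)),tl(f(425,237,48)))
P=lambda *a:(f(*a),tl(f(*a)))
print("pencap far",P(384,165,125),P(384,507,125)[1]); 
b1,b2=f(554,342,98),f(707,342,98);print("bar",b1,b2,(b1+b2)/2,np.degrees(np.arctan2(*(b2-b1)[::-1])),tl((b1+b2)/2))
a=f(287,301,2);print("tongue",a)
print("handle expected tool", tl(np.array([554.1,-82.5])))
print("jar ring near?")
```

```text
far corners tool [ 73.9 -12.6] [73.9 20.3] 32.86292776635231
near [ 31.6 -12.8] [31.6 20.7]
pencap far (array([446.9489912 , -25.01626022]), array([69.7, -0.3])) [-64.4  -0.2]
bar [527.60316226 -88.99676661] [591.95200419 -80.9971127 ] [559.77758322 -84.99693966] 7.086481204236782 [ -3.8 104.3]
tongue [ 396.58513082 -120.50699814]
handle expected tool [-0.6 99. ]
jar ring near?
```

>>> play_rows(
  deltas=[-7, 4, 10, 0, 0, 0, 0, -7, 4, 30, 0, 0, 0, 0, -7, 4, 50, 0, 0, 0, 0, -7, 4, 66, 0, 0, 0, 0, -7, 4, 66, 0, 0, 0, 0],
)

```text
clock: 5.92
eef_pos: [459.6, -101.9, 61.9]
tool_rot: [-3.139, -0.001, 1.692]
force: [0.9, -0.9, -0.9]
width: 12.7
gripper_force: 58.8
```

Run:
```python
from h import *
s=read_state();i=camera_info('wrist');im=get_image('wrist');cv2.imwrite("pics/w4.png",cv2.resize(im[60:260,150:360,::-1],None,fx=2.8,fy=2.8,interpolation=cv2.INTER_CUBIC))
np.save("w4.npy",i['T']);print(s['clock'],s['eef_pos'],s['tool_rot'],np.abs(s['qd']).max(),s['width'],s['force'])
```

```text
5.925 [ 459.648821   -101.88795607   61.87882808] [-3.13890900e+00 -7.50850045e-04  1.69244739e+00] 0.030972754260492983 12.729230583050152 [ 0.94634425 -0.9328012  -0.89862329]
```

View pics/w4.png

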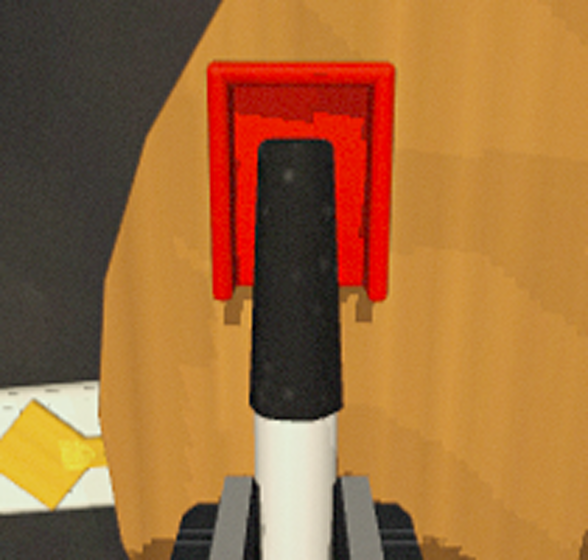

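The pen tip at (296, 140) sits over the red piece, whose rim spans x 208-394 with its far edge at y=62.

Run:
```python
from h import *
i=camera_info('wrist');i['T']=np.load('w4.npy')
s=read_state();y=s['tool_rot'][2];c=s['eef_pos'][:2];X=np.array([np.cos(y),np.sin(y)]);Y=np.array([np.sin(y),-np.cos(y)])
def t(u,v,z):
    p=pix2w('',(u+.5)/2.8-.5+150,(v+.5)/2.8-.5+60,z,i)[:2]-c;return np.round([p@X,p@Y],1)
print("rim",t(208,62,48),t(394,62,48),t(213,299,48),t(388,299,48),"pen tip",t(296,140,70),t(296,140,66),t(296,412,70),s['eef_pos'])
```

```text
rim [ 83.  -16.6] [83.  16.2] [ 40.3 -17. ] [40.3 16.5] pen tip [70.5 -1. ] [70.3 -1. ] [25.4 -1. ] [ 460.16925179 -102.05790725   62.6225247 ]
```

>>> play_rows(
  deltas=[2, 1, 8, 0, 0, 0, 0, 2, 1, 16, 0, 0, 0, 0, 2, 1, 22, 0, 0, 0, 0, 2, 1, 24, 0, 0, 0, 0, 2, 1, 24, 0, 0, 0, 0],
)

```text
clock: 6.6
eef_pos: [461.1, -99.7, 39.2]
tool_rot: [-3.141, -0.0, 1.693]
force: [0.4, 0.4, -0.2]
width: 12.9
gripper_force: 58.8
```

>>> play_rows(
  deltas=[0, 0, 1, 0, 0, 0, 0, 0, 0, 1, 0, 0, 0, 0, 0, 0, 1, 0, 0, 0, 0.35, 0, 0, 1, 0, 0, 0, 0.35, 0, 0, 1, 0, 0, 0, 0.35, 0, 0, -10, 0, 0, 0, 0.35, 0, 0, -40, 0, 0, 0, 0.35, 0, 0, -85, 0, 0, 0, 0.35, 0, 0, -120, 0, 0, 0, 0.35, 0, 0, -120, 0, 0, 0, 0.35],
)

```text
clock: 7.85
eef_pos: [463.0, -100.0, 162.2]
tool_rot: [3.135, 0.002, 1.693]
force: [0.5, -0.9, -1.1]
width: 29.8
gripper_force: 0.0
```

>>> play_rows(
  deltas=[0, 0, 0, 0, 0, 0, 0.35, 0, 0, 0, 0, 0, 0, 0.35],
)

```text
clock: 8.1
eef_pos: [460.3, -99.4, 158.4]
tool_rot: [-3.139, -0.001, 1.693]
force: [-0.7, 0.4, -0.3]
width: 29.8
gripper_force: 0.0
```

Run:
```python
from h import *
s=read_state();i=camera_info('wrist');im=get_image('wrist');cv2.imwrite("pics/w5.png",cv2.resize(im[:,:,::-1],(768,576),interpolation=cv2.INTER_CUBIC))
np.save("w5.npy",i['T']);print(s['clock'],s['eef_pos'],s['tool_rot'],np.abs(s['qd']).max(),s['width'])
```

```text
8.1 [460.30672743 -99.42677796 158.4004243 ] [-3.13941126e+00 -6.65350425e-04  1.69287741e+00] 0.004567579414066941 29.832669504722922
```

View pics/w5.png

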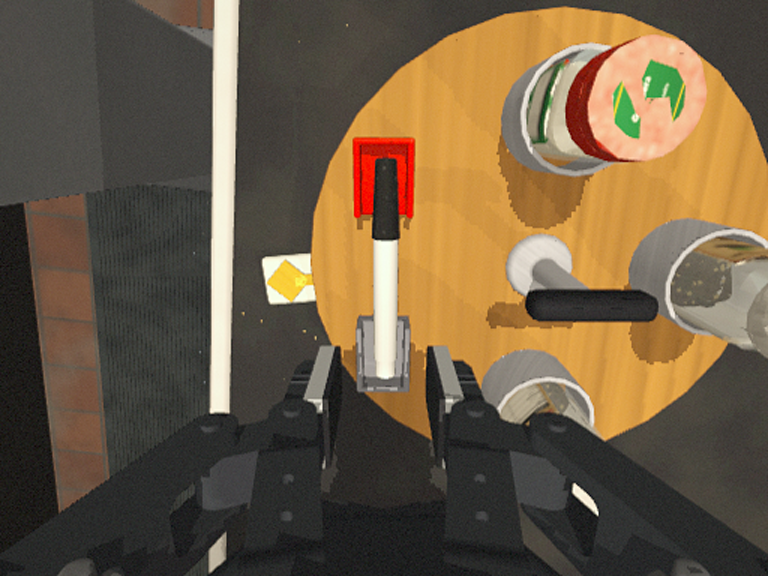

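The pen now lies in the cradle: cap tip at (386, 158) in the red half, tail at (386, 378) in the grey. The bar is at (527-658, 305) and the tongue's centre line runs from its end (265, 281) to about (311, 278).

Run:
```python
from h import *
i=camera_info('wrist');i['T']=np.load('w5.npy')
f=lambda u,v,z:pix2w('',(u+.5)/1.5-.5,(v+.5)/1.5-.5,z,i)[:2]
b1,b2=f(527,305,98),f(658,305,98);A=(b1+b2)/2;print("bar",A,np.linalg.norm(b1-b2),np.degrees(np.arctan2(*(b2-b1)[::-1])))
tb1,tb2=f(527,293,107),f(657,291,107)
e,g=f(265,281,2),f(311,277.5,2);print("tongue",e,g,np.linalg.norm(e-A),np.degrees(np.arctan2(*(A-e)[::-1])),np.degrees(np.arctan2(*(g-e)[::-1])))
pb=f(539,265,22);print("post base",pb)
# turntable outer circle & rings fit
im=get_image('top')[:,:,::-1];h=cv2.cvtColor(im,cv2.COLOR_BGR2HSV)
a=f(386,158,46);b=f(386,378,46);print("pen yaw",np.degrees(np.arctan2(*(a-b)[::-1])),(a+b)/2)
print(delta([A[0],A[1],158],np.radians(7.0)))
```

```text
bar [559.327005   -84.65103529] 63.04967679653288 7.01438115608359
tongue [ 378.94138914 -123.50761615] [ 410.71751513 -117.03310514] 184.5231808856381 12.156245236106368 11.516595055803597
post base [558.80355856 -84.54112938]
pen yaw 97.07482846689817 [460.8535309  -97.27185087]
(array([ 2.8, 99.9,  0.2]), array([-2.000e-03,  1.000e-03,  1.571e+00]))
```

>>> play_rows(
  deltas=[0, 5, -6, 0, 0, 0.1, 0.35, 0, 22, -6, 0, 0, 0.27, 0.35, 1, 38, -6, 0, 0, 0.45, 0.35, 1, 54, -6, 0, 0, 0.63, 0.35, 2, 70, -6, 0, 0, 0.81, 0.35, 2, 83, -6, 0, 0, 0.99, 0.35, 3, 92, -6, 0, 0, 1.17, 0.35, 3, 98, -6, 0, 0, 1.35, 0.35, 3, 100, -6, 0, 0, 1.5, 0.35, 3, 100, -6, 0, 0, 1.571, 0.35],
)

```text
clock: 9.45
eef_pos: [559.8, -84.3, 164.2]
tool_rot: [3.141, 0.002, 0.119]
force: [0.1, 1.1, -0.4]
width: 29.6
gripper_force: 0.0
```

>>> play_rows(
  deltas=[0, 0, 0, 0, 0, 0, 0.35, 0, 0, 0, 0, 0, 0, 0.35, 0, 0, 0, 0, 0, 0, 0.35],
)

```text
clock: 9.82
eef_pos: [560.0, -84.6, 165.2]
tool_rot: [-3.141, 0.0, 0.122]
force: [-0.4, -0.1, 0.2]
width: 29.9
gripper_force: 0.0
```

Run:
```python
from h import *
s=read_state();i=camera_info('wrist');im=get_image('wrist');cv2.imwrite("pics/w6.png",cv2.resize(im[:,:,::-1],(768,576),interpolation=cv2.INTER_CUBIC))
np.save("w6.npy",i['T']);print(s['clock'],s['eef_pos'],s['tool_rot'],np.abs(s['qd']).max(),s['width'])
```

```text
9.825 [559.95791098 -84.55205817 165.1845543 ] [-3.14138189e+00  1.72579123e-04  1.22233198e-01] 0.003566497096471491 29.850864334871968
```

View pics/w6.png

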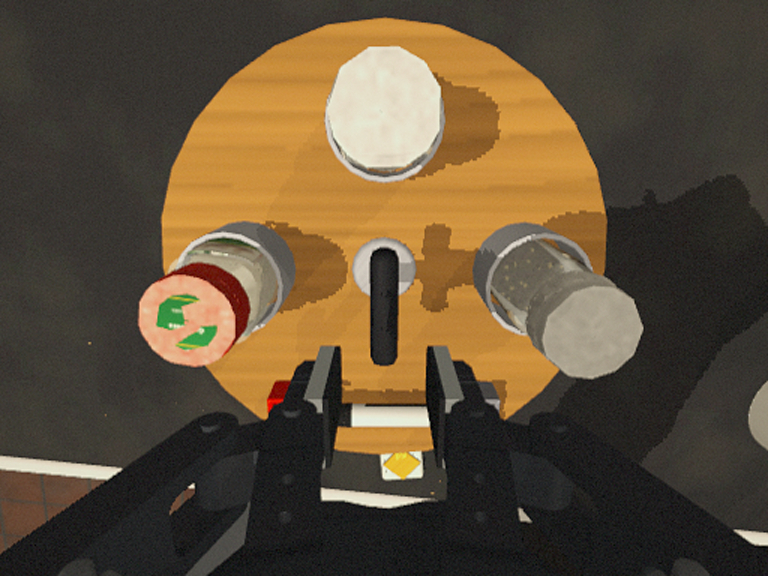

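The bar (x about 384, y 247-365) is centred between the fingers and aligned with them, and the jars are clear. I'll descend and grip.

>>> play_rows(
  deltas=[0, 0, 15, 0, 0, 0, 0.35, 0, 0, 35, 0, 0, 0, 0.35, 0, 0, 55, 0, 0, 0, 0.35, 0, 0, 72, 0, 0, 0, 0.35, 0, 0, 82, 0, 0, 0, 0.35, 0, 0, 85, 0, 0, 0, 0.35, 0, 0, 85, 0, 0, 0, 0, 0, 0, 85, 0, 0, 0, 0, 0, 0, 85, 0, 0, 0, 0, 0, 0, 85, 0, 0, 0, 0],
)

```text
clock: 11.12
eef_pos: [560.2, -84.7, 80.5]
tool_rot: [3.141, -0.0, 0.122]
force: [-0.1, -0.1, -0.4]
width: 13.1
gripper_force: 59.5
```

>>> play_rows(
  deltas=[0, 0, 0, 0, 0, -0.01, 0, 0, 0, 0, 0, 0, -0.03, 0, 0, 0, 0, 0, 0, -0.06, 0, 0, 0, 0, 0, 0, -0.1, 0, 0, 0, 0, 0, 0, -0.15, 0, 0, 0, 0, 0, 0, -0.2, 0, 0, 0, 0, 0, 0, -0.25, 0, 0, 0, 0, 0, 0, -0.3, 0, 0, 0, 0, 0, 0, -0.35, 0, 0, 0, 0, 0, 0, -0.4, 0],
)

```text
clock: 12.38
eef_pos: [560.1, -84.1, 80.6]
tool_rot: [-3.141, -0.0, 0.525]
force: [-0.7, 0.7, 5.4]
width: 13.0
gripper_force: 60.5
```

Forces are low, so I'll carry on.

>>> play_rows(
  deltas=[0, 0, 0, 0, 0, -0.06, 0, 0, 0, 0, 0, 0, -0.12, 0, 0, 0, 0, 0, 0, -0.18, 0, 0, 0, 0, 0, 0, -0.24, 0, 0, 0, 0, 0, 0, -0.3, 0, 0, 0, 0, 0, 0, -0.36, 0, 0, 0, 0, 0, 0, -0.42, 0, 0, 0, 0, 0, 0, -0.48, 0, 0, 0, 0, 0, 0, -0.54, 0, 0, 0, 0, 0, 0, -0.6, 0],
)

```text
clock: 13.62
eef_pos: [559.4, -83.6, 80.5]
tool_rot: [-3.14, -0.001, 1.126]
force: [-2.7, 2.2, 6.3]
width: 12.9
gripper_force: 60.7
```

>>> play_rows(
  deltas=[0, 0, 0, 0, 0, -0.06, 0, 0, 0, 0, 0, 0, -0.12, 0, 0, 0, 0, 0, 0, -0.18, 0, 0, 0, 0, 0, 0, -0.24, 0, 0, 0, 0, 0, 0, -0.3, 0, 0, 0, 0, 0, 0, -0.36, 0, 0, 0, 0, 0, 0, -0.42, 0, 0, 0, 0, 0, 0, -0.48, 0, 0, 0, 0, 0, 0, -0.53, 0, 0, 0, 0, 0, 0, -0.57, 0],
)

```text
clock: 14.88
eef_pos: [558.7, -83.5, 80.5]
tool_rot: [-3.139, -0.002, 1.695]
force: [-3.6, 1.3, 7.2]
width: 13.0
gripper_force: 60.8
```

>>> play_rows(
  deltas=[0, 0, 0, 0, 0, -0.03, 0, 0, 0, 0, 0, 0, -0.055, 0, 0, 0, 0, 0, 0, -0.075, 0, 0, 0, 0, 0, 0, -0.088, 0, 0, 0, 0, 0, 0, -0.093, 0, 0, 0, 0, 0, 0, -0.093, 0, 0, 0, 0, 0, 0, -0.093, 0],
)

```text
clock: 15.75
eef_pos: [558.5, -83.5, 80.5]
tool_rot: [-3.139, -0.002, 1.787]
force: [-3.7, 1.5, 8.3]
width: 13.1
gripper_force: 60.9
```

Run:
```python
from h import *
s=read_state();print(s['clock'],s['eef_pos'],np.degrees(s['tool_rot']),s['force'],s['torque'],s['width'],s['gripper_force'])
t=get_image('top')[145:270,210:335,::-1];w=get_image('side')[170:260,190:310,::-1]
a=cv2.resize(t,(396,396),interpolation=cv2.INTER_CUBIC);b=cv2.resize(w,(404,303),interpolation=cv2.INTER_CUBIC)
o=np.zeros((396,800,3),np.uint8);o[:,:396]=a;o[:303,396:]=b;cv2.imwrite("pics/f1.png",o)
```

```text
15.75 [558.53300856 -83.49626167  80.51417456] [-1.79855169e+02 -1.21784707e-01  1.02392495e+02] [-3.69266058  1.50852857  8.30431696] [0.2363015  0.77763329 0.01080681] 13.087828392437023 60.8797287940979
```

View pics/f1.png

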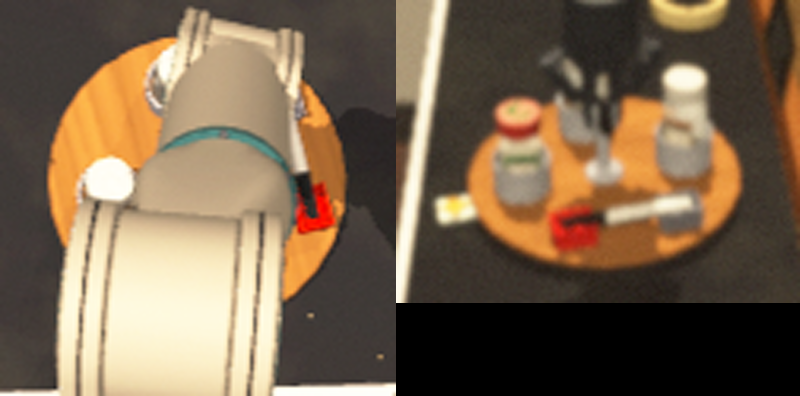

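The final picture shows the red-lidded jar at the front in line with the arrow, the pen in the cradle with its cap in the red half, and all jars standing. I'll check the angle from the red cradle piece's position in the top view, in case the grip slipped, and hand in if it agrees.

Run:
```python
from h import *
im=get_image('top')[:,:,::-1];h=cv2.cvtColor(im,cv2.COLOR_BGR2HSV)
m=((h[...,0]<5)|(h[...,0]>174))&(h[...,1]>150)&(h[...,2]>100)
v,u=np.nonzero(m[195:225,300:322]);p=pix2w('top',u.mean()+300,v.mean()+195,44)[:2];A=np.array([556.2,-82.8])
d=p-A;print(p,np.hypot(*d),"psi",np.degrees(np.arctan2(d[1],d[0])-np.arctan2(56,-100))%360)
```

```text
[ 517.84666751 -193.73065654] 117.37371372214801 psi 100.17643432040416
```

With the cap hiding part of the red piece, the reading is biased by about -2°, so it agrees with the tool yaw: the turntable is at about 102.4° and the foot at about 12.3°, which puts the jar in line.

```bash
python3 -c "
from cell import *
print(finish_job())"
```

```text
the job is handed in; nothing more can be done
None
```

The job is handed in: the pen lies in the cradle with its cap in the red half, the red-lidded jar stands at the brass arrow (measured within about 1°), and the gripper is still holding the handle.

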